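# Clamp a battery handle in a V-block with its wing screw

## Task

Clamp the battery handle in the V-block so that its red end cap can be unscrewed later: with a fingertip, gently slide the handle along the V, red end last, until its neck rests against the rubber buffer of the end stop. Then spin the wing screw down clockwise with repeated fingertip strokes on its wings until it comes to its stop and is fully tight on the handle. Only push: do not pinch the screw, do not lift the handle, and leave the other things on the table where they are.

Things in the scene. Friction and masses are not known exactly. Their poses are not given: they have to be found in the camera images.
- v_clamp: V-block clamp, fixed to the table: a 150 mm long steel block with a 90 degree V along its top, on a 96 x 204 x 8 mm plate, with an end stop and a stirrup over the V that carries the wing screw. Origin: on the table under the middle of the block; z up; y runs along the V towards the end stop; the block reaches from y = -75 to +75 mm, x = -34 to +34 mm, and is 46 mm high
- stop_face (a point): middle of the face of the end stop's black rubber buffer (25 mm across, 5 mm thick), 41 mm above the table, on the line of the handle's axis. The buffer faces the V, gives about 2 mm under 5 N, and sits on the stop's steel plate (60 mm wide, 56 mm high)
- screw_axis (a point): point on the wing screw's upright axis at the top of the stirrup's bridge, 80 mm above the table, 25 mm from the block's middle towards the stop. The stirrup is 86 mm wide across the V and 24 mm along it
- screw (a joint): turn of the wing screw in rad, growing clockwise as seen from above, from 0 (backed right out) to a firm stop at 13.0 (fully tight). It sinks 4 mm a turn, turns with little drag (about 1 N at a wing) and stays where it is left; from about 9.9 on its spring-loaded pad presses on the handle, with about 7 N at the end
- wing_tip (a point): point on the screw's first wing, 31 mm out from its axis, 8.5 mm below the wing's top; it turns and sinks with the screw. The second wing is opposite. The wings are upright flat blades 5.6 mm thick that rise outward, 64 mm over their tips; a fingertip reaching 12 mm below this point meets the blade anywhere from 11 to 31 mm out
- wing_centre (a point): point on the screw's axis at the height of wing_tip; it sinks with the screw. The hub between the wings is 19 mm thick, its underside 18.5 mm below this point. Tight, the hub's underside is 85 mm and the wings' tops 112 mm above the table
- handle_mid (a point): middle of the battery handle's axis: a round white and chrome tube with a black tapered neck and a red end cap, 168 mm long, 25 to 26 mm thick, 0.17 kg, lying loose in the V with its axis 41 mm above the table. Its y axis points along the handle to the neck, towards the stop
- neck_end (a point): middle of the handle's neck end face (15 mm across), 84 mm from handle_mid; it meets the buffer when the handle is home
- red_end (a point): middle of the handle's red end face (23 mm across), 84 mm from handle_mid the other way, overhanging the end of the block; the handle slides with about 1 to 2 N
- handle: the battery handle; origin on its underside, 13 mm below handle_mid
- pad: black round pad, 14 mm, on the lower end of the wing screw; it presses on the handle's neck collar
- loupe: bystander: black tapered eye loupe, 39 x 39 x 40 mm, origin under it
- pouch: bystander: navy vinyl pouch, 68 x 93 x 19 mm, origin under it
- lens_ring: bystander: trial lens in a black ring with a tab, 58 x 50 x 8 mm, origin under it
- screwdriver: bystander: screwdriver, 25 x 197 x 22 mm, origin under it
- hex_key: bystander: hex key, 31 x 78 x 6 mm, origin under it
- domed_case: bystander: small black domed zip case, 80 x 118 x 42 mm, origin under it
- dropper_bottle: bystander: amber dropper bottle, 32 x 32 x 102 mm, origin under it

How it is judged:
By the outcome, as a careful person would: the job done as asked, in the order asked, and still so for the second after the job is handed in, with the robot touching nothing.
It also fails if it takes over 58 s, if anything falls off the work surface, if the arm or the gripper's body presses on something with over 40 N, if the wrist force passes 120 N, or if a joint passes its speed limit or range.

## Robot

A 6-joint arm with a two-finger parallel gripper is mounted at the origin on a cart in front of the work surface, level with it; the furniture and walls round the work are solid. World frame = base frame: x ahead of the robot, y to its left, z up, the work surface at z = 0. Lengths are in m, angles in rad, forces in N, time in s.
With the tool pointing down it reaches from about 0.35 to 0.775 m from the base axis. Payload 5.5 kg.
Tool frame: the origin (TCP) lies at the very end of the fingers, on their centre line; the grasp point (between the pads) lies env.grasp_offset behind it (env.grasp_offset is the distance from the TCP to the grasp point, in m); x points along the fingers, y is the direction in which the jaws open and shut, and the axes are right-handed (so a half turn about x gives the same grasp; the last joint's range is limited). The gripper opens to 85 mm and grips with 20 to 120 N. Pads are 22 mm wide; open, the fingers measure 114 mm over their backs; the gripper's body (76 mm by 85 mm) begins 54 mm behind the grasp point. The pads swing forward as they close: fully open they stand 13 mm farther back than shut.
Start: joints at [-1.42, 0.313, 0.046, 1.304, 0, 1.431], TCP at [0.165, -0.551, 0.21] pointing down, gripper open.
Joint ranges: [-2.76, 2.76], [-0.86, 1.69], [-1.03, 1.26], [-2.2, 2.34], [-1.47, 1.5], [-3.14, 3.14]. Speed limits (rad/s): [2.57, 2.57, 3.14, 3.14, 3.14, 3.14].

## Interface

Orientations are given as a unit quaternion [w, x, y, z].
In Python, from workcell import get_state, viewer, job, env gives the robot as it stands.
- The arm moves only by the tool send_rows, never from a script. Its argument "plan" is a list of rows, each a list of 6 numbers: the shift along the tool's x, y, z in mm, then the turn, a rotation vector about the tool's x, y, z in degrees. A call has exactly 10 rows; each row is the pose to reach, as a shift and turn from the pose commanded when the call began, along the tool's axes at that moment; what a row does not reach only later rows make up. A row lasts 1/8 s, in which the tool goes at most 62.5 mm and 10.7 degrees, less where a joint would pass 70% of its speed; a pose out of reach is approached as far as the arm can. A call with a gripper value outside its range is refused whole. "claw" is the finger opening in mm, from 0 to 85.4, set as the call begins (left out, the last holds). The fingers move at their own pace and stop on an object; "newtons" is the grip in N (left out, the last holds). Time passes only in rows, so rows that repeat a pose let the fingers close, or fill a call up. It gives the time, the measured TCP pose, the force and the opening at its end, in the units of the state.
- get_state(): the state, without advancing time (a new reading comes with each control period).
- viewer.read_camera(name): name is "scene" or "top" or "wrist"; returns a dict with "frame" (400x640x3 uint8, blue, green, red), "mtx" (3x3 intrinsics, pixels), "rvec" (rotation vector, rad) and "tvec" (3), from world to camera coordinates, as OpenCV has them. Camera axes: x right, y down, z forward; pixel columns grow to the right and rows downward; lengths in m; the calibration is good to about 2 mm. A picture is of the moment at which its call begins. There is no depth.
- job.hand_in(): hands the job in, once; it reports no verdict.
The state is a dict: "clock": time; "joint_pos": joint angles; "qvel": joint speeds; "tau": joint torques, N m; "tcp_pos": TCP position; "orientation": TCP orientation; "wrist_force": force on the tool from outside, world axes, zero at the start; "ft_torque": the same for the moment, N m; "finger_gap": finger opening in m.
Only numpy, scipy, OpenCV 4.12 (cv2) and the standard library are available. Lean on these libraries where they do the work, as an engineer would, in place of code of your own. Each camera call takes 0.05 s, during which the arm holds its last target.

## Working session

There is one attempt and no reset: what is moved stays moved. The work goes in short steps, Python scripts to look and compute and a tool call to move; the robot and the scene stay as the last step left them, time stands still between calls to the robot, and variables do not carry over. Pictures are saved under pics/ and viewed, and the job is handed in when it is done.

Besides the shell and the picture viewer there is one more tool, called after "Call:" as name(argument=value, ...) on one line, values as JSON. send_rows: Moves the arm, as the interface text tells. Its arguments: {"type":"object","properties":{"plan":{"type":"array"},"claw":{"type":"number"},"newtons":{"type":"number"}},"required":["plan"]}

```bash
ls; mkdir -p pics; python3 - <<'E'
from workcell import get_state, viewer, job, env
import cv2
print(get_state()); print(env.grasp_offset)
for n in ["scene","top","wrist"]:
    d=viewer.read_camera(n); cv2.imwrite(f"pics/{n}0.png",d["frame"]); print(n,d["mtx"].tolist(),d["rvec"],d["tvec"])
E
```

```text
pics
{'clock': 0.0, 'joint_pos': array([-1.41958814e+00,  3.14054727e-01,  4.49901317e-02,  1.30359321e+00,
        2.65947203e-05,  1.43119015e+00]), 'qvel': array([-0.00047047, -0.00173789,  0.00143287, -0.00010981, -0.00149688,
        0.00104391]), 'tau': array([-1.22944610e-03, -4.80618238e+01,  2.98536354e+01,  1.89255568e-02,
       -2.84091487e-05,  3.25459212e-05]), 'tcp_pos': array([ 0.16478449, -0.550317  ,  0.20878256]), 'orientation': array([ 0.10179824,  0.69964996,  0.10311459, -0.69963879]), 'wrist_force': array([ 0.2587843 ,  0.4024359 , -0.25871321]), 'ft_torque': array([-0.03386702,  0.02326689,  0.01213938]), 'finger_gap': 0.08528465263493916}
0.0187
scene [[424.77601774718164, 0.0, 321.94528281440114], [0.0, 424.77601774718164, 204.65426746578873], [0.0, 0.0, 1.0]] [ 1.92019569 -0.78828295  0.47338435] [-0.35596302  0.25529775  1.22082347]
top [[478.6828116017623, 0.0, 321.8126414846544], [0.0, 478.6828116017623, 198.90746424010666], [0.0, 0.0, 1.0]] [ 2.135419   -2.19782297  0.09410612] [0.00352484 0.52445106 1.36197864]
wrist [[288.42496044110544, 0.0, 319.7290639556366], [0.0, 288.42496044110544, 198.37499080082603], [0.0, 0.0, 1.0]] [-2.31694911  1.72488281  0.26732853] [-0.57438544 -0.03870616  0.38041517]
```

View pics/scene0.png

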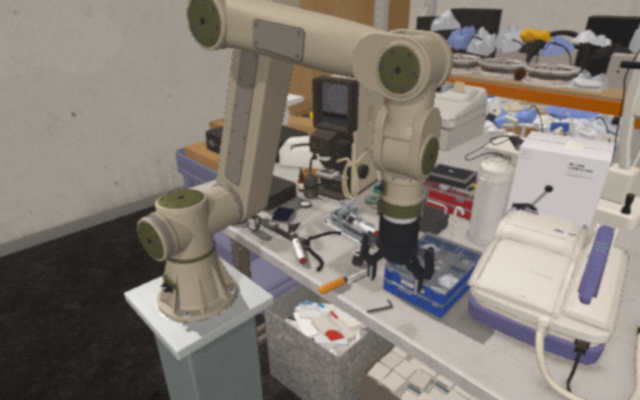

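View pics/top0.png

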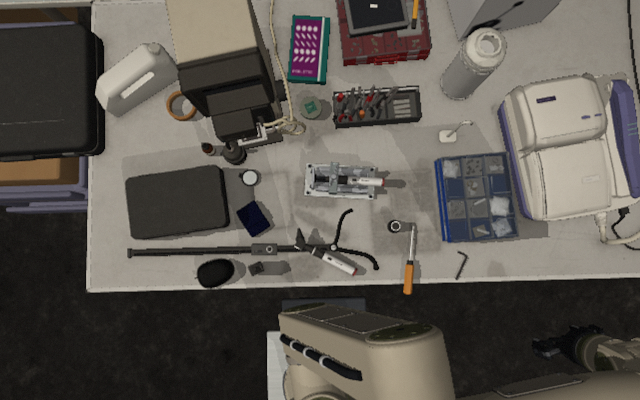

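View pics/wrist0.png

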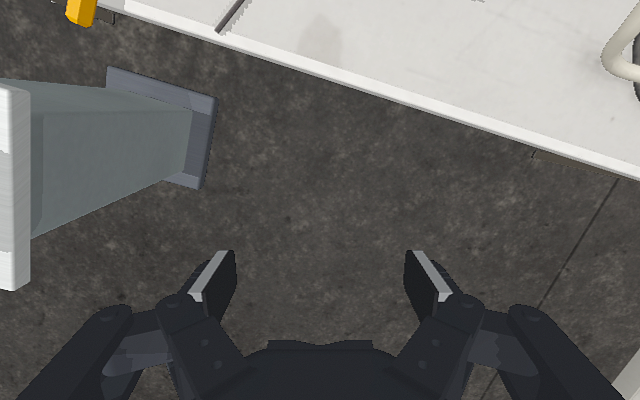

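```bash
cat > h.py <<'E'
import numpy as np, cv2
from scipy.spatial.transform import Rotation as R
from workcell import get_state, viewer, job, env
def cam(n):
    d=viewer.read_camera(n); d["R"]=cv2.Rodrigues(np.array(d["rvec"]))[0]; d["C"]=-d["R"].T@np.array(d["tvec"]); return d
def ray(d,u,v,z):
    r=d["R"].T@np.linalg.inv(d["mtx"])@np.array([u,v,1.]); return d["C"]+r*(z-d["C"][2])/r[2]
def proj(d,P):
    return cv2.projectPoints(np.atleast_2d(np.array(P,float)),np.array(d["rvec"]),np.array(d["tvec"]),d["mtx"],None)[0][:,0]
def crop(d,x0,y0,x1,y1,k,fn,pts=()):
    im=cv2.resize(d["frame"][y0:y1,x0:x1],None,fx=k,fy=k,interpolation=cv2.INTER_CUBIC)
    for u,v in pts: cv2.circle(im,(int((u-x0+.5)*k),int((v-y0+.5)*k)),3,(0,255,0),1)
    cv2.imwrite(fn,im)
def axes():
    s=get_state(); q=s["orientation"]; return R.from_quat([q[1],q[2],q[3],q[0]]).as_matrix()
E
python3 - <<'E'
from h import *
d=cam("top"); print(d["C"])
crop(d,290,145,420,215,6,"pics/t1.png")
f=d["frame"].astype(int); 
m=(f[...,2]>130)&(f[...,1]<80)&(f[...,0]<90)
m[:160]=0;m[200:]=0
ys,xs=np.nonzero(m); print(list(zip(xs,ys)))
for p in [(305,181),(376,181),(340,165),(340,197)]: print(p,ray(d,*p,0.041))
d=cam("scene"); crop(d,290,180,410,290,6,"pics/s1.png")
print(axes())
E
```

```text
[ 0.38981042 -0.02375443  1.40624703]
[]
(305, 181) [0.57598611 0.03518    0.041     ]
(376, 181) [ 0.56990642 -0.16876469  0.041     ]
(340, 165) [ 0.61949748 -0.06692901  0.041     ]
(340, 197) [ 0.52677741 -0.06396913  0.041     ]
[[-9.71784473e-05  2.86700333e-01 -9.58020308e-01]
 [ 7.83608838e-04 -9.58019996e-01 -2.86700319e-01]
 [-9.99999688e-01 -7.78574272e-04 -1.31562019e-04]]
```

View pics/t1.png

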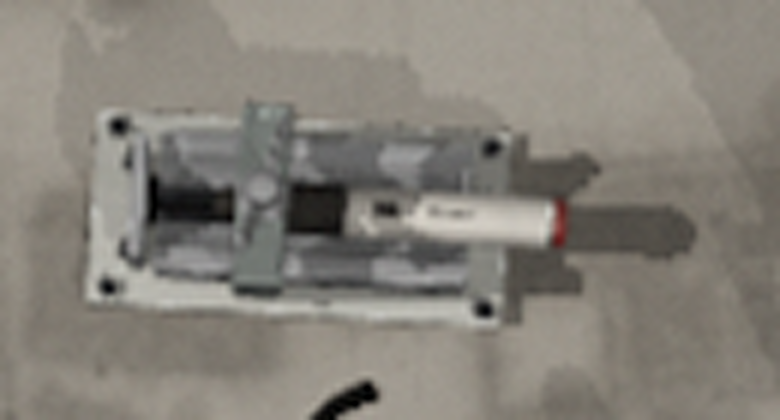

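View pics/s1.png

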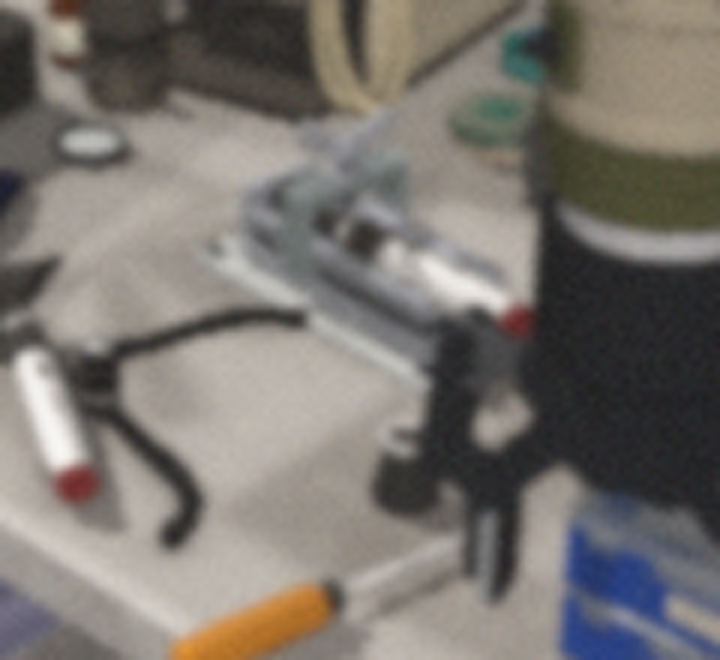

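```bash
python3 - <<'E'
from h import *
d=cam("top")
P=[]
for c in [(118,126),(492,148),(108,287),(484,310)]:
    p=ray(d,290+c[0]/6-.5,145+c[1]/6-.5,0.009); P.append(p); print(p)
P=np.array(P); c=P.mean(0); v=(P[0]+P[2]-P[1]-P[3])[:2]; y=v/np.linalg.norm(v)
print("centre",c,"yaxis",y,np.degrees(np.arctan2(y[1],y[0])), np.linalg.norm(P[0]-P[1]),np.linalg.norm(P[0]-P[2]))
for n,p,z in [("red end",(560,222),.045),("hub",(264,190),.115),("stirrup L",(270,103),.08),("stirrup R",(258,291),.08),("stop top",(140,200),.056),("neck",(290,203),.041)]:
    print(n,ray(d,290+p[0]/6-.5,145+p[1]/6-.5,z))
E
```

```text
[0.6261364 0.0231066 0.009    ]
[ 0.60966285 -0.16030123  0.009     ]
[0.54656701 0.03005058 0.009     ]
[ 0.52984244 -0.15333919  0.009     ]
centre [ 0.57805218 -0.06512081  0.009     ] yaxis [0.09013957 0.99592914] 84.82836330207569 0.18414616133936873 0.07987181917790731
red end [ 0.56735398 -0.18781522  0.045     ]
hub [ 0.57684537 -0.04592828  0.115     ]
stirrup L [ 0.6228531  -0.05058728  0.08      ]
stirrup R [ 0.53467602 -0.04229619  0.08      ]
stop top [0.58236405 0.01200429 0.056     ]
neck [ 0.58090329 -0.05946353  0.041     ]
```

```bash
python3 - <<'E'
from h import *
d=cam("wrist"); s=get_state(); A=axes()
print(d["C"]-s["tcp_pos"], "in tool", A.T@(d["C"]-s["tcp_pos"]), "cam fwd in tool",A.T@d["R"][2],"cam right",A.T@d["R"][0])
# target pose for look: TCP above behind red end
y=np.array([.0903,.9959,0]); o=np.array([.578,-.0464,0])-25e-3*y
for t in [o-.16*y+[0,0,.2]]:
    print(t, A.T@(t-s["tcp_pos"])*1e3)
E
```

```text
[0.07338192 0.02102862 0.16370088] in tool [-0.16369877  0.00084498 -0.07633536] cam fwd in tool [ 0.95437121 -0.00199432  0.29861618] cam right [1.95692143e-03 9.99997995e-01 4.24236623e-04]
[ 0.5612945 -0.2306415  0.2      ] [   9.58394267 -193.02350378 -471.59835145]
```

Call:
send_rows(plan=[[1,-24,-59,-8.5,0,0],[2,-48,-118,-17,0,0],[3,-72,-177,-25.5,0,0],[4,-96,-236,-34,0,0],[5,-120,-295,-42.5,0,0],[6,-144,-354,-51,0,0],[8,-168,-413,-59.5,0,0],[10,-193,-472,-68.1,0,0],[10,-193,-472,-68.1,0,0],[10,-193,-472,-68.1,0,0]], claw=0, newtons=40)

```text
clock: 1.6
tcp_pos: [0.5618, -0.2302, 0.1993]
orientation: [-0.477, -0.522, -0.477, 0.522]
wrist_force: [-1.1, -0.9, 0.4]
finger_gap: -0.0
```

```bash
python3 - <<'E'
from h import *
d=cam("wrist"); s=get_state(); print(s["tcp_pos"],s["joint_pos"],s["wrist_force"],s["finger_gap"]); print(axes())
cv2.imwrite("pics/w1.png",d["frame"])
E
```

```text
[ 0.56114727 -0.23097709  0.19952955] [-5.22365954e-01  3.79310749e-01  1.15718867e-01  1.30780538e+00
 -6.21313642e-04  1.14057082e+00] [-0.28818021 -0.53480068  0.99814971] 0.00019112005646353152
[[-8.30787830e-04  9.95757754e-01 -9.20098088e-02]
 [-2.38630483e-04 -9.20100354e-02 -9.95758051e-01]
 [-9.99999626e-01 -8.05307326e-04  3.14058971e-04]]
```

View pics/w1.png

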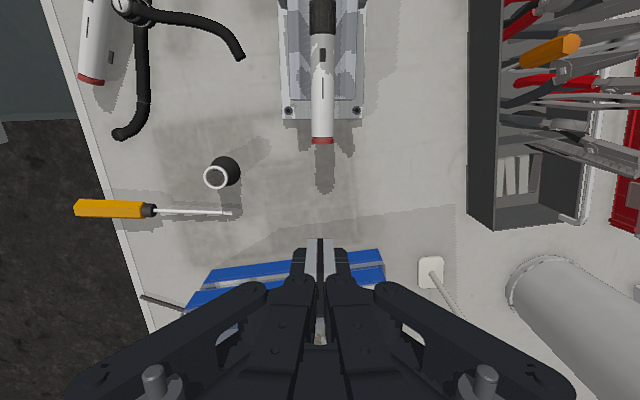

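```bash
python3 - <<'E'
from h import *
d=cam("wrist"); f=d["frame"].astype(int)
m=(f[...,2]>f[...,1]+50)&(f[...,2]>f[...,0]+50)
m[:100]=0;m[170:]=0;m[:,:290]=0;m[:,350:]=0
ys,xs=np.nonzero(m); print(xs.min(),xs.max(),ys.min(),ys.max(),xs.mean())
for u,v,z in [(xs.mean(),ys.max()+.5,.041),(xs.mean(),ys.max()+.5,.03),(xs.min()-.5,(ys.min()+ys.max())/2,.041),(xs.max()+.5,(ys.min()+ys.max())/2,.041)]: print(ray(d,u,v,z))
for u,v in [(288.5,110),(357,110)]: print("bolt",ray(d,u,v,.009))
for u,v in [(320,38),(335,38)]: print("neck joint",ray(d,u,v,.041))
crop(d,270,0,380,160,5,"pics/w1c.png")
E
```

```text
312 333 137 142 322.7837837837838
[ 0.56814228 -0.19168293  0.041     ]
[ 0.5681234  -0.19290515  0.03      ]
[ 0.55606904 -0.18729016  0.041     ]
[ 0.5801741  -0.18952247  0.041     ]
bolt [ 0.53135138 -0.15396409  0.009     ]
bolt [ 0.61145862 -0.16139744  0.009     ]
neck joint [ 0.57456993 -0.08885718  0.041     ]
neck joint [ 0.58946917 -0.09024581  0.041     ]
```

View pics/w1c.png

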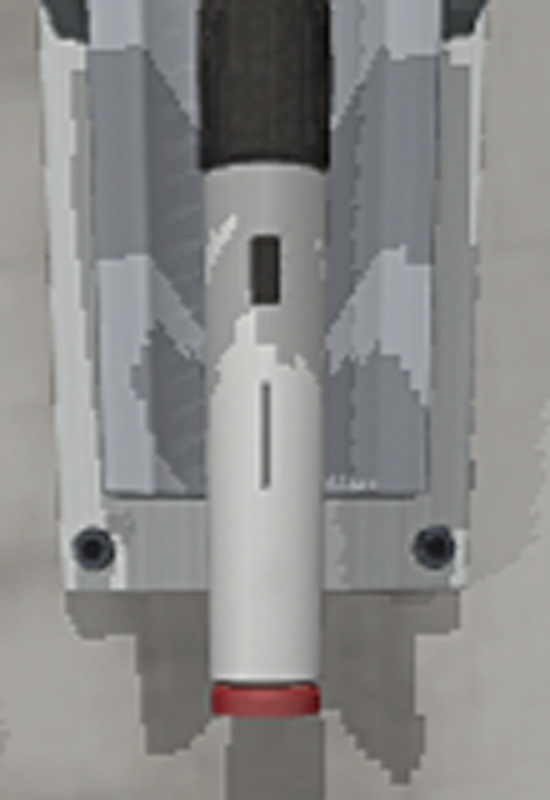

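```bash
python3 - <<'E'
from h import *
d=cam("wrist"); 
for u,v,z in [(320,99,.046),(200,270,.0),(200,270,.06),(380,250,0),(380,250,.06)]: print(ray(d,u,v,z))
d=cam("top")
for u,v,z in [(436,160,.05),(445,242,.05)]: print('top',ray(d,u,v,z))
crop(d,290,145,420,215,6,"pics/t2.png")
s=get_state();A=axes()
t=np.array([.568,-.1917,.031])-.028*np.array([.0915,.9958,0])
print(t,A.T@(t-s["tcp_pos"])*1e3)
E
```

```text
[ 0.56903645 -0.1468794   0.046     ]
[ 0.37653288 -0.35997351  0.        ]
[ 0.40820444 -0.32637036  0.06      ]
[ 0.63400204 -0.35201762  0.        ]
[ 0.62317178 -0.3197278   0.06      ]
top [ 0.62415974 -0.34157924  0.05      ]
top [ 0.38998841 -0.3548538   0.05      ]
[ 0.565438  -0.2195824  0.031    ] [168.90476117   3.58526495 -12.84662841]
```

View pics/t2.png

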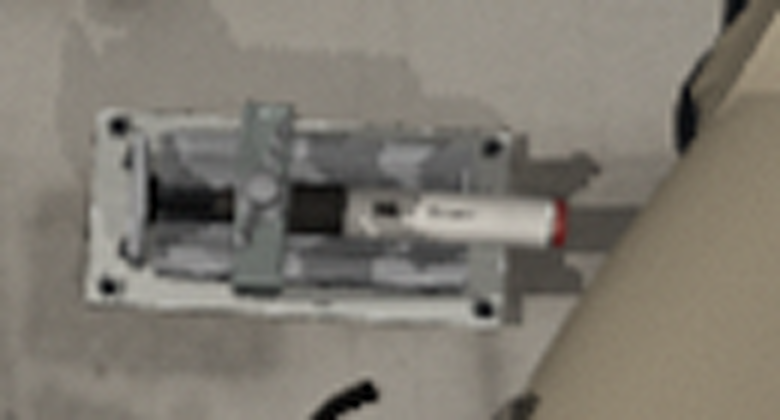

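Call:
send_rows(plan=[[20,4,0,0,0,0],[50,4,0,0,0,0],[80,4,0,0,0,0],[110,4,0,0,0,0],[135,4,-2,0,0,0],[155,4,-5,0,0,0],[165,4,-9,0,0,0],[169,4,-13,0,0,0],[169,4,-13,0,0,0],[169,4,-13,0,0,0]])

```text
clock: 3.05
tcp_pos: [0.5675, -0.2185, 0.0316]
orientation: [0.477, 0.522, 0.476, -0.522]
wrist_force: [0.6, 0.6, -0.3]
finger_gap: 0.0002
```

```bash
python3 - <<'E'
from h import *
d=cam("wrist"); s=get_state(); print(s["clock"],s["tcp_pos"],s["joint_pos"],s["wrist_force"],s["finger_gap"])
cv2.imwrite("pics/w2.png",d["frame"])
f=d["frame"].astype(int)
m=(f[...,2]>f[...,1]+50)&(f[...,2]>f[...,0]+50)
ys,xs=np.nonzero(m)
d2=cam("scene");crop(d2,290,180,410,290,6,"pics/s2.png")
E
```

```text
3.1 [ 0.56750519 -0.2185014   0.0315966 ] [-4.99388363e-01  4.80962626e-01 -1.56344036e-01  9.31840599e-01
 -1.40578454e-04  1.16286797e+00] [ 0.4082295  -0.20199078 -0.11500116] -0.00020654928303082975
```

View pics/w2.png

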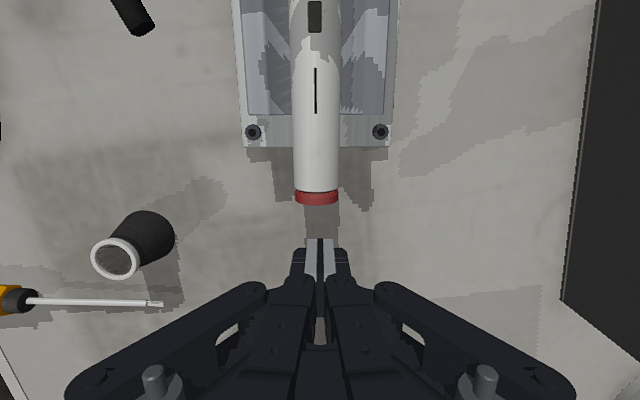

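View pics/s2.png

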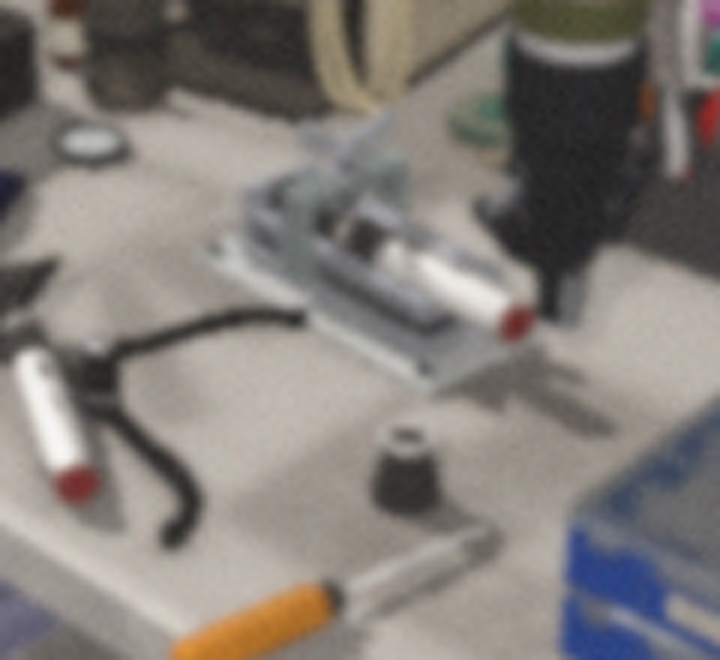

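Call:
send_rows(plan=[[0,-2,-4,0,0,0],[0,-2,-8,0,0,0],[0,-2,-11,0,0,0],[0,-2,-13,0,0,0],[0,-2,-15,0,0,0],[0,-2,-17,0,0,0],[0,-2,-19,0,0,0],[0,-2,-21.5,0,0,0],[0,-2,-24,0,0,0],[0,-2,-27,0,0,0]])

```text
clock: 4.4
tcp_pos: [0.5675, -0.1912, 0.0309]
orientation: [-0.477, -0.522, -0.476, 0.522]
wrist_force: [0.2, -2.3, 0.5]
finger_gap: 0.0
```

```bash
python3 - <<'E'
from h import *
d=cam("wrist"); s=get_state(); print(s["clock"],s["tcp_pos"],s["wrist_force"])
crop(d,220,0,420,300,2.6,"pics/w3.png")
d2=cam("top");crop(d2,290,145,420,215,6,"pics/t3.png")
d2=cam("scene");crop(d2,290,180,410,290,6,"pics/s3.png")
E
```

```text
4.45 [ 0.56754352 -0.19096411  0.03090168] [-0.25609274 -1.29127116  1.55559038]
```

View pics/w3.png

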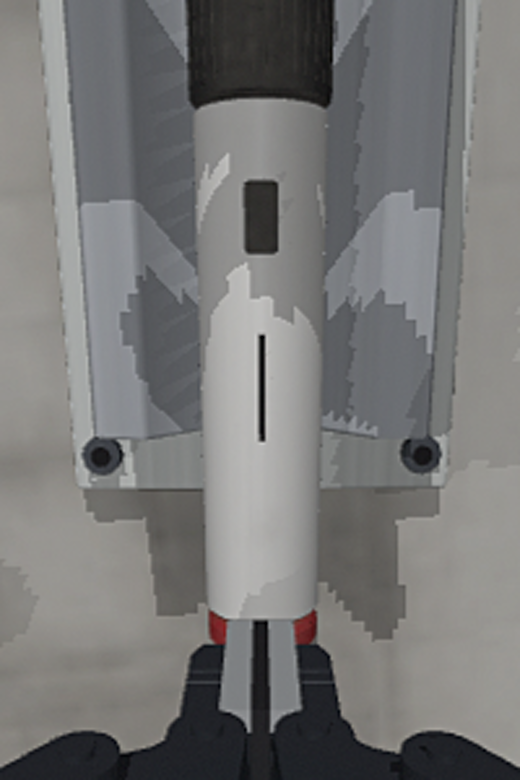

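View pics/t3.png

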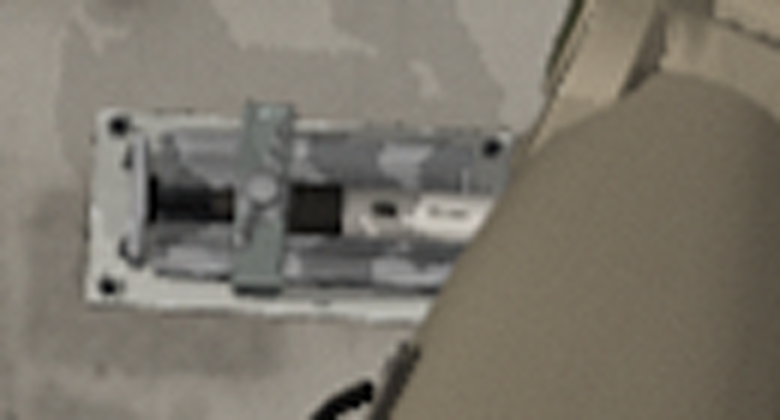

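```bash
python3 - <<'E'
from h import *
d=cam("wrist")
print("joint",ray(d,220+260/2.6,103/2.6,.054), "block end",ray(d,220+260/2.6,437/2.6,.046),"white/red",ray(d,320,618/2.6,.054),"slot top",ray(d,320,181/2.6,.054))
d=dict(d)
E
python3 - <<'E'
import sys; sys.path.insert(0,'.')
import cv2,numpy as np
from h import *
s=get_state();print(s["tcp_pos"])
E
```

```text
joint [ 0.57743007 -0.08730249  0.054     ] block end [ 0.57210192 -0.14545157  0.046     ] white/red [ 0.56881062 -0.18135205  0.054     ] slot top [ 0.57633248 -0.09927863  0.054     ]
[ 0.56748487 -0.19105043  0.03081891]
```

Call:
send_rows(plan=[[0,0,-2,0,0,0],[0,0,-4,0,0,0],[0,0,-6,0,0,0],[0,0,-8,0,0,0],[0,0,-10,0,0,0],[0,0,-12,0,0,0],[0,0,-14,0,0,0],[0,0,-16,0,0,0],[0,0,-18,0,0,0],[0,0,-20,0,0,0]])

```text
clock: 5.85
tcp_pos: [0.5693, -0.1712, 0.0308]
orientation: [-0.477, -0.522, -0.476, 0.522]
wrist_force: [0.4, -3.8, 3.4]
finger_gap: -0.0001
```

```bash
python3 - <<'E'
from h import *
d=cam("wrist"); s=get_state(); print(s["clock"],s["tcp_pos"],s["wrist_force"])
print(proj(d,s["tcp_pos"]))
crop(d,220,0,420,300,2.6,"pics/w4.png")
d2=cam("top");crop(d2,290,145,420,215,6,"pics/t4.png")
E
```

```text
5.9 [ 0.56927158 -0.1708529   0.03080769] [-0.40887316 -3.8092664   3.06477852]
[[319.26601789 235.68185864]]
```

View pics/w4.png

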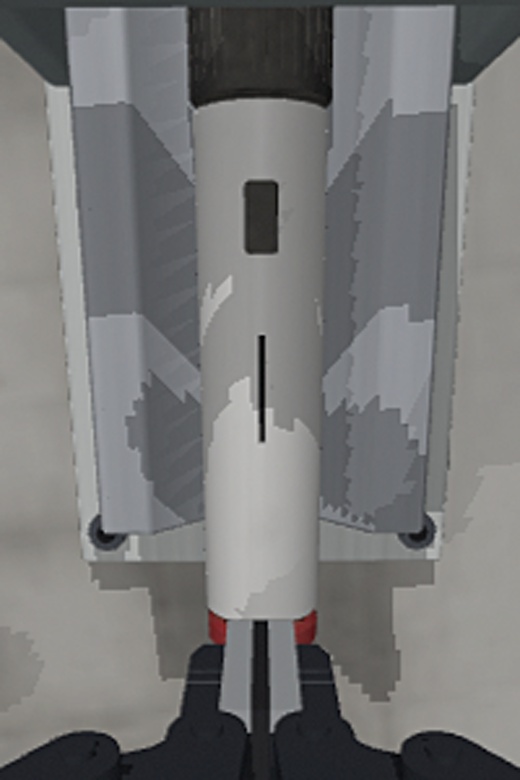

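View pics/t4.png

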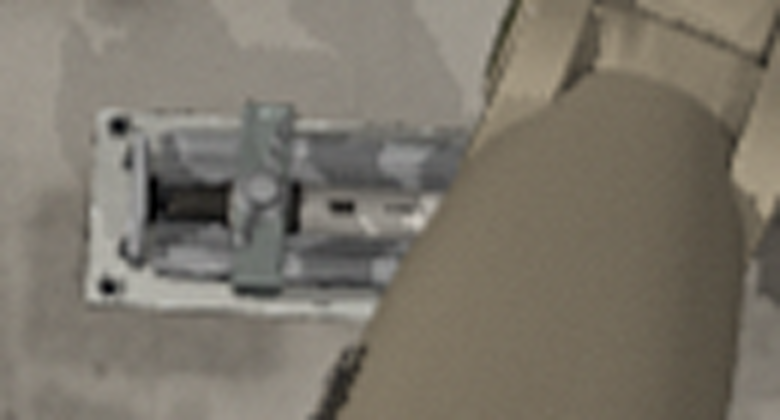

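Call:
send_rows(plan=[[0,0,-0.5,0,0,0],[0,0,-1,0,0,0],[0,0,-1.5,0,0,0],[0,0,-2,0,0,0],[0,0,-2.5,0,0,0],[0,0,-3,0,0,0],[0,0,-3.5,0,0,0],[0,0,-4,0,0,0],[0,0,-4.5,0,0,0],[0,0,-5,0,0,0]])

```text
clock: 7.2
tcp_pos: [0.5696, -0.1661, 0.0307]
orientation: [-0.477, -0.522, -0.477, 0.522]
wrist_force: [-0.8, -4.6, 4.7]
finger_gap: -0.0001
```

```bash
python3 - <<'E'
from h import *
d=cam("wrist"); s=get_state(); print(s["clock"],s["tcp_pos"],s["wrist_force"],s["tau"])
cv2.imwrite("pics/w5.png",d["frame"])
d2=cam("scene");crop(d2,300,180,400,260,7,"pics/s5.png")
E
```

```text
7.25 [ 0.56964849 -0.1660432   0.03069742] [ 0.21961635 -4.32808064  4.56934101] [ 2.41833106e+00 -4.95507932e+01  2.37861085e+01  6.30615000e-01
  1.17419589e+00 -2.83218549e-03]
```

View pics/s5.png

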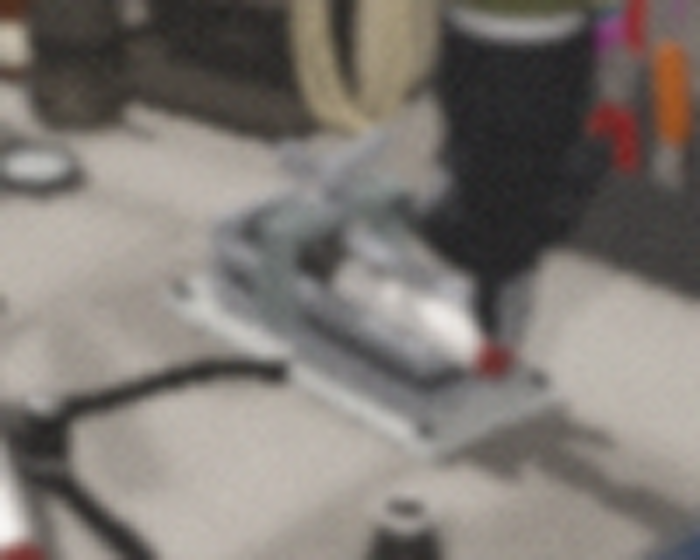

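View pics/w5.png

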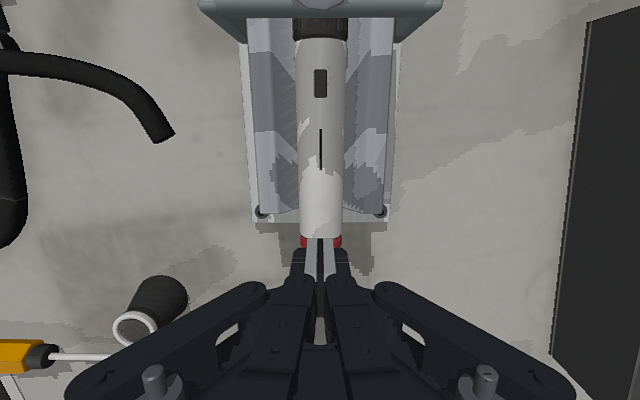

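Call:
send_rows(plan=[[0,0,-0.5,0,0,0],[0,0,-1,0,0,0],[0,0,-1.5,0,0,0],[0,0,-2,0,0,0],[0,0,-2.4,0,0,0],[0,0,-2.8,0,0,0],[0,0,-3.2,0,0,0],[0,0,-3.5,0,0,0],[0,0,-3.8,0,0,0],[0,0,-4,0,0,0]])

```text
clock: 8.55
tcp_pos: [0.57, -0.1629, 0.0308]
orientation: [-0.477, -0.522, -0.476, 0.523]
wrist_force: [-1.1, -6.2, 3.6]
finger_gap: -0.0002
```

Call:
send_rows(plan=[[0,0,-0.3,0,0,0],[0,0,-0.6,0,0,0],[0,0,-0.9,0,0,0],[0,0,-1.2,0,0,0],[0,0,-1.5,0,0,0],[0,0,-1.8,0,0,0],[0,0,-2,0,0,0],[0,0,-2,0,0,0],[0,0,-2,0,0,0],[0,0,-2,0,0,0]])

```text
clock: 9.8
tcp_pos: [0.5705, -0.1602, 0.0313]
orientation: [0.477, 0.522, 0.476, -0.522]
wrist_force: [-1.2, -4.4, 7.6]
finger_gap: 0.0004
```

```bash
python3 - <<'E'
from h import *
s=get_state(); print(s["clock"],s["tcp_pos"],s["wrist_force"])
d2=cam("top");crop(d2,290,145,420,215,6,"pics/t6.png")
E
```

```text
9.8 [ 0.57052212 -0.16023971  0.0312541 ] [-1.15317616 -4.40898994  7.58312984]
```

View pics/t6.png

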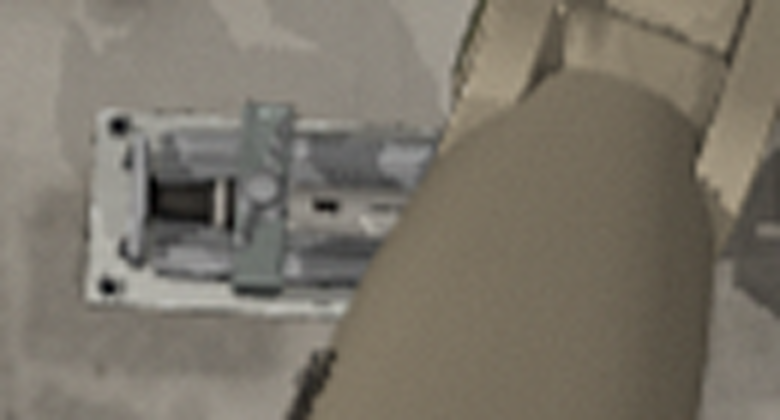

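```bash
python3 - <<'E'
from h import *
s=get_state(); A=axes()
d=cam("scene"); t=s["tcp_pos"]; print(d["C"],t,s["wrist_force"])
y=np.array([.0915,.9958,0])
pts=[t, t+.011*y, t-.011*y, t+[0,0,.03]]
print(proj(d,pts))
crop(d,340,210,390,250,14,"pics/s7.png",proj(d,pts))
E
```

```text
[-0.4212546  -0.94749744  0.77915964] [ 0.57050971 -0.16024405  0.03124631] [-0.73691176 -4.55023442  7.33647383]
[[369.59915391 232.29395291]
 [367.33987174 231.04074076]
 [371.8821855  233.56033875]
 [369.98408764 224.69617986]]
```

View pics/s7.png

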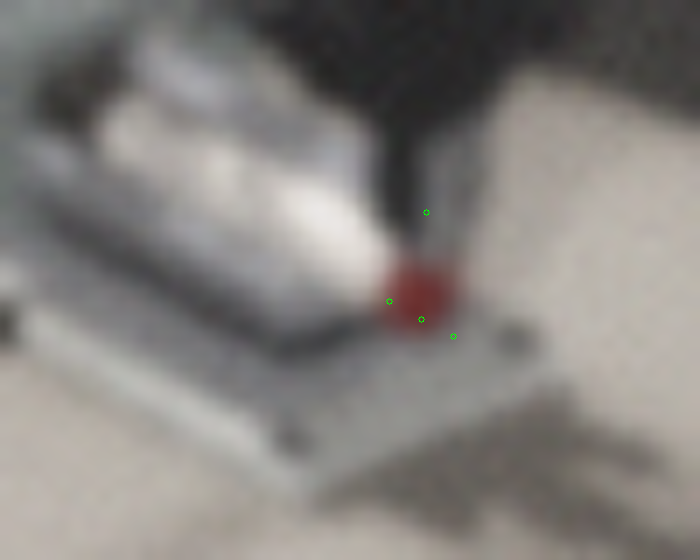

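```bash
python3 - <<'E'
from h import *
d=cam("scene")
print((proj(d,[[.5675,-.2185,.0316],[.5675,-.2185,.0516],[.5675,-.2185,.0446]])-[290,180])*6+3)
dw=cam("wrist"); print(get_state()["wrist_force"])
crop(dw,270,200,370,300,6,"pics/w7.png")
s=get_state();A=axes();t=s["tcp_pos"]
for a in (0,.01,.02,.03):
  print(a,[proj(dw,t-A[:,0]*a+A[:,2]*b)[0].round(1) for b in(-.011,0,.011)])
w=cv2.imread("pics/w2.png"); cv2.imwrite("pics/w2c.png",cv2.resize(w[180:300,260:380],None,fx=5,fy=5,interpolation=cv2.INTER_CUBIC))
E
```

```text
[[557.8124423  356.00174618]
 [559.88736228 325.11504133]
 [559.15810721 335.97053767]]
[-1.33128816 -4.94558826  6.67715118]
0 [array([319.3, 219.6]), array([319.3, 236.1]), array([319.3, 252.1])]
0.01 [array([319.2, 225.9]), array([319.2, 243.3]), array([319.3, 260. ])]
0.02 [array([319.2, 233.1]), array([319.2, 251.4]), array([319.2, 268.9])]
0.03 [array([319.1, 241.2]), array([319.1, 260.4]), array([319.2, 278.9])]
```

View pics/w7.png

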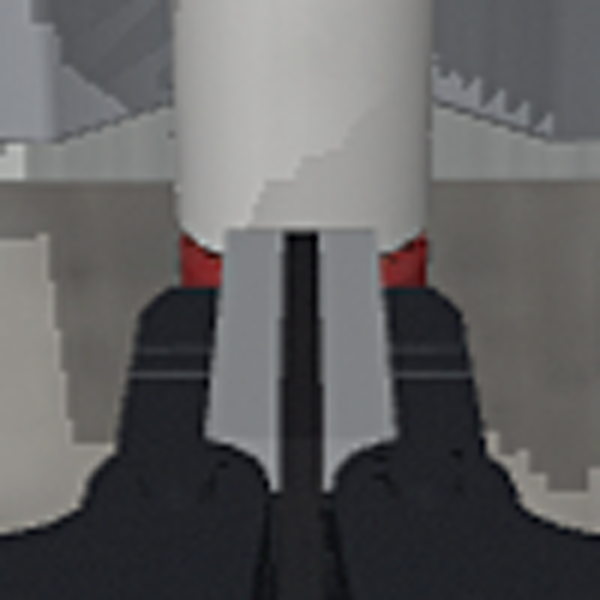

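View pics/w2c.png

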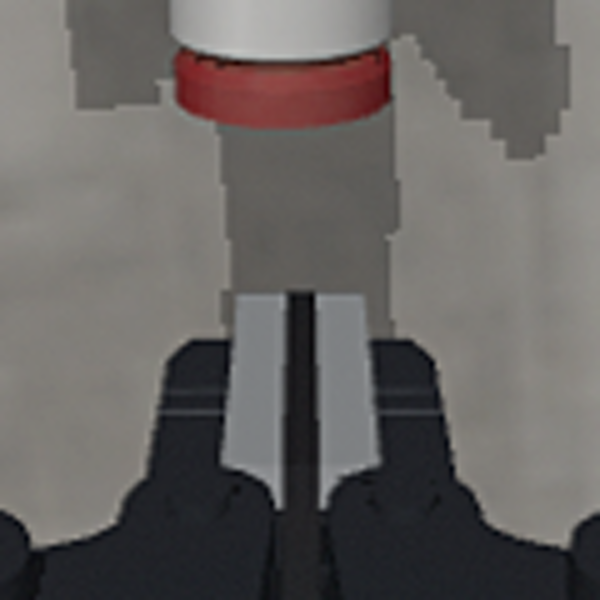

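Call:
send_rows(plan=[[-5,0,0,0,0,0],[-10,0,0,0,0,0],[-10,0,10,0,0,0],[-10,0,20,0,0,0],[-8,0,24,0,0,0],[0,0,24,0,0,0],[8,0,24,0,0,0],[15,0,24,0,0,0],[15,0,24,0,0,0],[15,0,24,0,0,0]])

```text
clock: 11.25
tcp_pos: [0.5681, -0.1839, 0.0157]
orientation: [-0.477, -0.522, -0.477, 0.522]
wrist_force: [0.4, 0.0, 0.3]
finger_gap: -0.0007
```

```bash
python3 - <<'E'
from h import *
s=get_state(); print(s["clock"],s["tcp_pos"],s["wrist_force"])
d=cam("wrist")
crop(d,220,0,420,300,2.6,"pics/w8.png")
d2=cam("scene");crop(d2,340,210,390,250,14,"pics/s8.png",proj(d2,s["tcp_pos"]))
E
```

```text
11.25 [ 0.56809511 -0.18394756  0.01572654] [0.38123288 0.00199039 0.30693673]
```

View pics/w8.png

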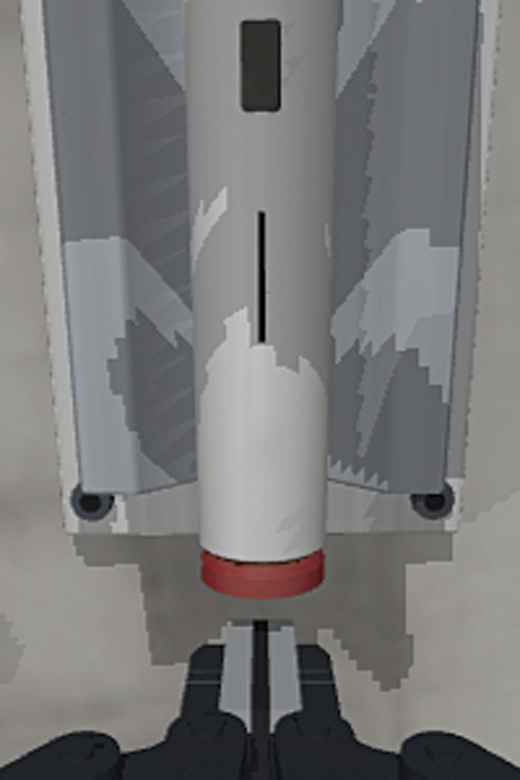

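View pics/s8.png

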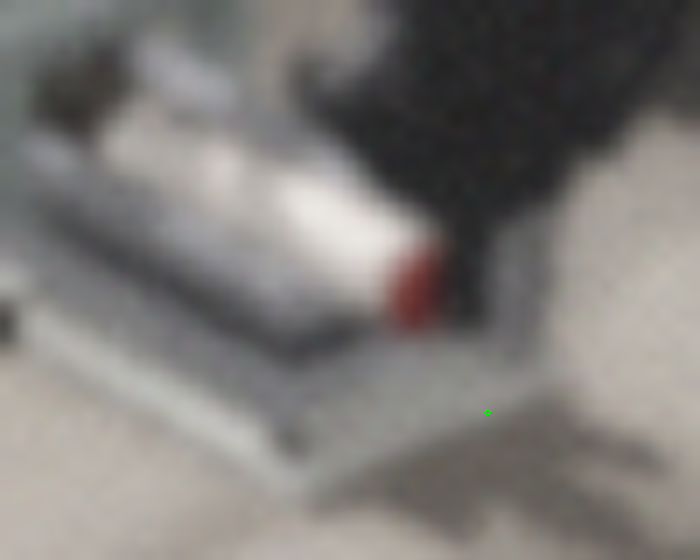

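Call:
send_rows(plan=[[0,0,-3,0,0,0],[0,0,-5.5,0,0,0],[0,0,-7,0,0,0],[0,0,-8,0,0,0],[0,0,-9,0,0,0],[0,0,-10,0,0,0],[0,0,-11,0,0,0],[0,0,-12,0,0,0],[0,0,-12.5,0,0,0],[0,0,-13,0,0,0]])

```text
clock: 12.6
tcp_pos: [0.5692, -0.1721, 0.0158]
orientation: [-0.477, -0.522, -0.476, 0.523]
wrist_force: [-0.7, -6.5, 0.2]
finger_gap: 0.0002
```

Call:
send_rows(plan=[[0,0,-0.3,0,0,0],[0,0,-0.6,0,0,0],[0,0,-0.8,0,0,0],[0,0,-1,0,0,0],[0,0,-1,0,0,0],[0,0,-1,0,0,0],[0,0,-1,0,0,0],[0,0,-1,0,0,0],[0,0,-1,0,0,0],[0,0,-1,0,0,0]])

```text
clock: 13.85
tcp_pos: [0.5693, -0.1716, 0.0159]
orientation: [-0.477, -0.522, -0.476, 0.523]
wrist_force: [-2.0, -6.9, -0.6]
finger_gap: -0.0001
```

```bash
python3 - <<'E'
from h import *
s=get_state(); print(s["clock"],s["tcp_pos"],s["wrist_force"])
d=cam("top");crop(d,290,145,420,215,6,"pics/t9.png")
d=cam("wrist");crop(d,220,0,420,300,2.6,"pics/w9.png")
E
```

```text
13.85 [ 0.5692715  -0.17161062  0.01585048] [-1.96765594 -6.92307974 -0.59819038]
```

View pics/t9.png

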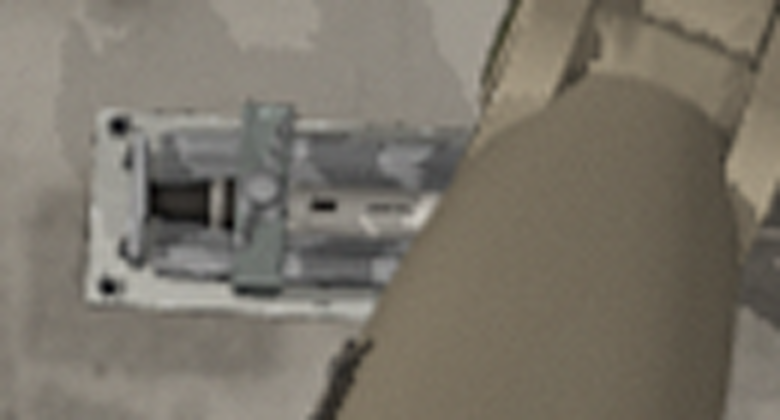

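View pics/w9.png

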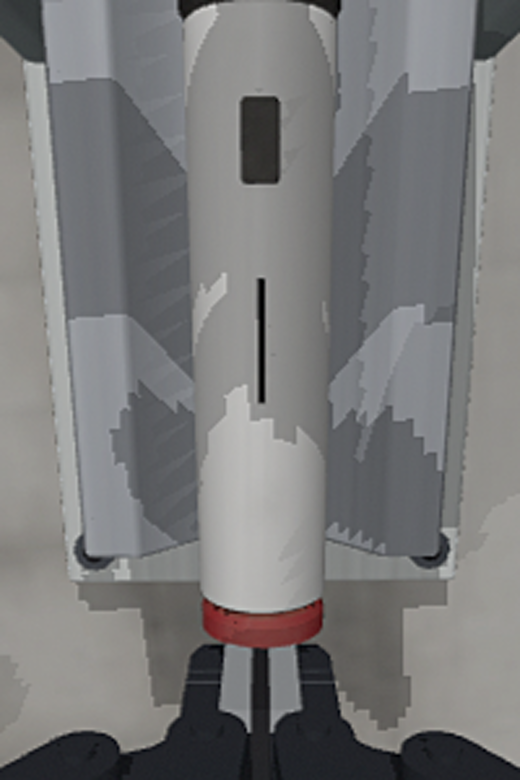

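Call:
send_rows(plan=[[0,0,-0.3,0,0,0],[0,0,-0.6,0,0,0],[0,0,-0.9,0,0,0],[0,0,-1.2,0,0,0],[0,0,-1.5,0,0,0],[0,0,-1.5,0,0,0],[0,0,-1.5,0,0,0],[0,0,-1.5,0,0,0],[0,0,-1.5,0,0,0],[0,0,-1.5,0,0,0]])

```text
clock: 15.2
tcp_pos: [0.5695, -0.1708, 0.016]
orientation: [-0.477, -0.522, -0.475, 0.524]
wrist_force: [-2.5, -8.2, 0.3]
finger_gap: -0.0
```

```bash
python3 - <<'E'
from h import *
s=get_state(); print(s["clock"],s["tcp_pos"],s["wrist_force"])
E
```

```text
15.2 [ 0.56949156 -0.17082781  0.01598987] [-2.5296439  -8.24168468  0.25872878]
```

Call:
send_rows(plan=[[0,0,4,0,0,0],[-15,0,6,0,0,0],[-50,0,6,0,0,0],[-95,0,6,0,0,0],[-140,0,-10,0,0,0],[-175,0,-40,0,0,0],[-190,0,-75,0,0,0],[-190,0,-105,0,0,0],[-190,0,-113,0,0,0],[-190,0,-113,0,0,0]])

```text
clock: 16.45
tcp_pos: [0.5796, -0.0554, 0.2061]
orientation: [0.477, 0.522, 0.477, -0.522]
wrist_force: [-0.2, -0.6, -0.4]
finger_gap: 0.0001
```

```bash
python3 - <<'E'
from h import *
s=get_state(); print(s["clock"],s["tcp_pos"],s["wrist_force"],s["joint_pos"])
d=cam("wrist");cv2.imwrite("pics/w10.png",d["frame"]); print(axes()); 
import pickle; pickle.dump(d,open("w10.pkl","wb"))
d=cam("scene");crop(d,290,180,400,260,6,"pics/s10.png")
E
```

```text
16.45 [ 0.57961201 -0.05543887  0.2060616 ] [-0.21520999 -0.58307298 -0.41480038] [-2.33336571e-01  3.28290482e-01  5.82733424e-02  1.30066549e+00
  2.61853384e-04  1.42757021e+00]
[[-1.13314650e-04  9.95857682e-01 -9.09256018e-02]
 [ 4.11301343e-05 -9.09255976e-02 -9.95857688e-01]
 [-9.99999993e-01 -1.16585048e-04 -3.06565579e-05]]
```

View pics/w10.png

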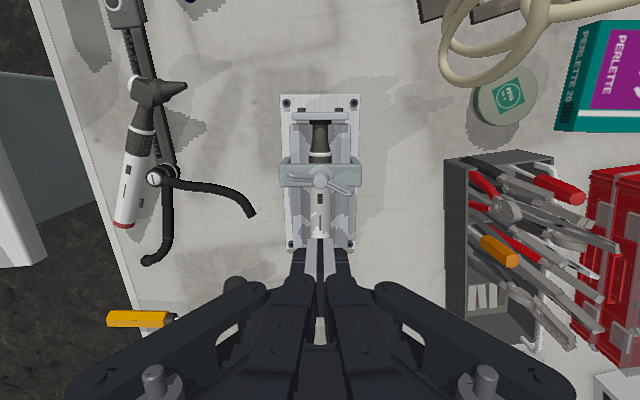

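View pics/s10.png

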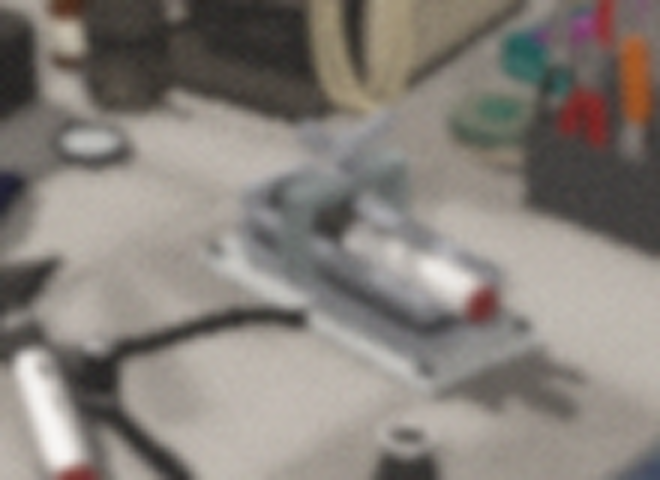

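Wings are visible near (320,178) in the wrist view; zooming in.

```bash
python3 - <<'E'
from h import *
import pickle
d=pickle.load(open("w10.pkl","rb"))
crop(d,270,85,370,255,4.5,"pics/w10c.png")
crop(d,275,140,365,215,8,"pics/w10d.png")
E
```

```text
(no output)
```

View pics/w10d.png

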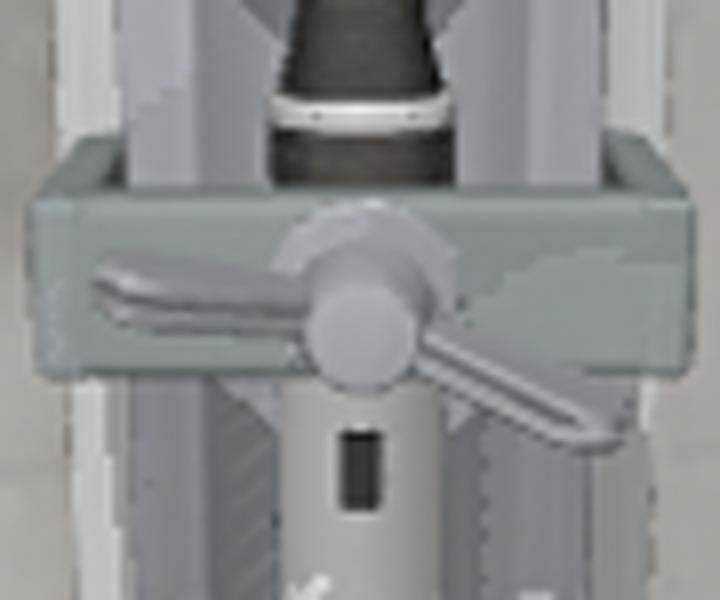

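View pics/w10c.png

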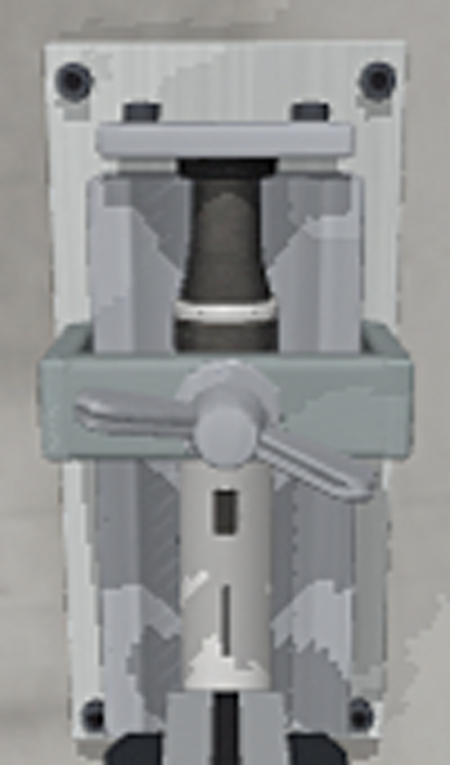

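```bash
python3 - <<'E'
from h import *
import pickle
d=pickle.load(open("w10.pkl","rb"))
y=np.array([.0915,.9958,0]); x=np.array([.9958,-.0915,0])
f=lambda c:(275+c[0]/8-.5,140+c[1]/8-.5)
for z in (.114,.120):
    a=ray(d,*f((98,278)),z); b=ray(d,*f((622,437)),z)
    print(z,a,b,"mid",(a+b)/2,"len",np.linalg.norm(a-b), "ang from world x",np.degrees(np.arctan2((b-a)[1],(b-a)[0])))
for z in (.105,.11,.115): print("hubtop",z,ray(d,*f((360,335)),z))
# stirrup top corners
cs=[ray(d,*f(c),.08) for c in [(30,200),(695,195),(35,375),(690,375)]]
print(np.array(cs),np.mean(cs,0))
print(ray(d,*f((360,300)),.08))
# stop plate, buffer
g=lambda c:(270+c[0]/4.5-.5,85+c[1]/4.5-.5)
print("stop",ray(d,*g((226,158)),.056),"neckring",ray(d,*g((226,310)),.053),"blockend",ray(d,*g((226,175)),.046))
E
```

```text
0.114 [ 0.55172475 -0.03404863  0.114     ] [ 0.60972043 -0.05812975  0.114     ] mid [ 0.58072259 -0.04608919  0.114     ] len 0.06279648928065676 ang from world x -22.54933420237685
0.12 [ 0.5525479  -0.03279034  0.12      ] [ 0.60918366 -0.05630679  0.12      ] mid [ 0.58086578 -0.04454856  0.12      ] len 0.0613239972302648 ang from world x -22.54933420237685
hubtop 0.105 [ 0.58044292 -0.04554209  0.105     ]
hubtop 0.11 [ 0.58056347 -0.04431219  0.11      ]
hubtop 0.115 [ 0.58068403 -0.04308228  0.115     ]
[[ 0.5397169  -0.03036776  0.08      ]
 [ 0.623806   -0.03733739  0.08      ]
 [ 0.53731325 -0.05320858  0.08      ]
 [ 0.62203396 -0.06087206  0.08      ]] [ 0.58071753 -0.04544645  0.08      ]
[ 0.58025937 -0.04708257  0.08      ]
stop [0.58553706 0.00882509 0.056     ] neckring [ 0.58229231 -0.02690731  0.053     ] blockend [0.58513743 0.00453027 0.046     ]
```

```bash
cat > circ.py <<'E'
from h import *
A=np.array([[0,.99586,-.09093],[0,-.09093,-.99586],[-1,0,0]])
ax=np.array([.5807,-.0457])
def c(a,r=28):
    a=np.radians(a); return np.r_[ax+np.array([np.cos(a),np.sin(a)])*r*1e-3,0]
def table(cur,angs,r=28):
    for a in angs:
        v=A.T@(c(a,r)-np.r_[cur[:2],0])*1e3; print(a,[round(float(t),1) for t in v])
E
python3 - <<'E'
from circ import *
s=get_state(); table(s["tcp_pos"],[67.5]); print(s["tcp_pos"][2]-.0705)
table(c(67.5),67.5-24*np.arange(1,16))
E
```

```text
67.5 [0.0, 8.5, -37.7]
0.1351468219032928
43.5 [0.0, 10.2, 5.7]
19.5 [0.0, 17.1, 15.0]
-4.5 [0.0, 19.7, 26.4]
-28.5 [0.0, 17.4, 37.8]
-52.5 [0.0, 10.7, 47.3]
-76.5 [0.0, 0.7, 53.3]
-100.5 [0.0, -10.9, 54.6]
-124.5 [0.0, -22.0, 51.2]
-148.5 [0.0, -30.8, 43.5]
-172.5 [0.0, -35.6, 32.9]
-196.5 [0.0, -35.8, 21.3]
-220.5 [0.0, -31.2, 10.6]
-244.5 [0.0, -22.6, 2.7]
-268.5 [0.0, -11.6, -1.1]
-292.5 [0.0, 0.0, 0.0]
```

Call:
send_rows(plan=[[10,4,-18,0,0,0],[25,8.5,-37.7,0,0,0],[50,8.5,-37.7,0,0,0],[75,8.5,-37.7,0,0,0],[98,8.5,-37.7,0,0,0],[115,8.5,-37.7,0,0,0],[126,8.5,-37.7,0,0,0],[132,8.5,-37.7,0,0,0],[135,8.5,-37.7,0,0,0],[135,8.5,-37.7,0,0,0]])

```text
clock: 17.8
tcp_pos: [0.5919, -0.0194, 0.071]
orientation: [0.477, 0.522, 0.476, -0.522]
wrist_force: [-0.0, -0.1, 0.0]
finger_gap: 0.0001
```

```bash
python3 - <<'E'
from circ import *
s=get_state(); print(s["clock"],s["tcp_pos"],s["wrist_force"])
d=cam("scene");t=s["tcp_pos"]; crop(d,310,160,370,220,10,"pics/s11.png",proj(d,[t,t+[0,0,.0205]]))
d=cam("wrist");crop(d,240,80,400,300,2.7,"pics/w11.png")
table(t,[67.5])
E
```

```text
17.8 [ 0.59188012 -0.01935692  0.07095114] [-0.04686992 -0.12821572  0.04075524]
67.5 [0.0, -0.4, 0.5]
```

View pics/s11.png

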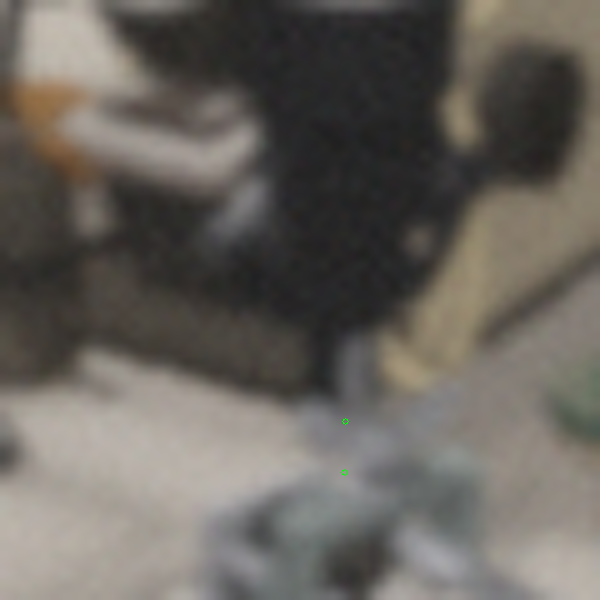

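View pics/w11.png

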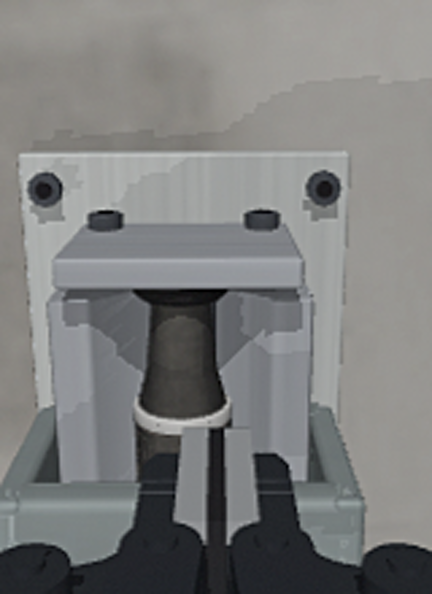

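Call:
send_rows(plan=[[0,5.5,2,0,0,0],[0,10.2,5.7,0,0,0],[0,14.5,10.2,0,0,0],[0,17.1,15,0,0,0],[0,19.7,26.4,0,0,0],[0,17.4,37.8,0,0,0],[0,10.7,47.3,0,0,0],[0,0.7,53.3,0,0,0],[0,-10.9,54.6,0,0,0],[0,-22,51.2,0,0,0]])

```text
clock: 19.15
tcp_pos: [0.5639, -0.0684, 0.0708]
orientation: [-0.477, -0.522, -0.476, 0.523]
wrist_force: [1.1, -0.8, -0.6]
finger_gap: 0.0
```

```bash
python3 - <<'E'
from circ import *
s=get_state(); t=s["tcp_pos"]; print(s["clock"],t,s["wrist_force"]); v=t[:2]-ax; print(np.degrees(np.arctan2(v[1],v[0])),np.hypot(*v))
d=cam("wrist");crop(d,240,80,400,300,2.7,"pics/w12.png")
d=cam("top");crop(d,290,145,420,215,6,"pics/t12.png")
E
```

```text
19.15 [ 0.563925   -0.0684112   0.07079846] [ 1.14047709 -0.81354608 -0.61994227]
-126.4504091368774 0.028234713442016057
```

View pics/w12.png

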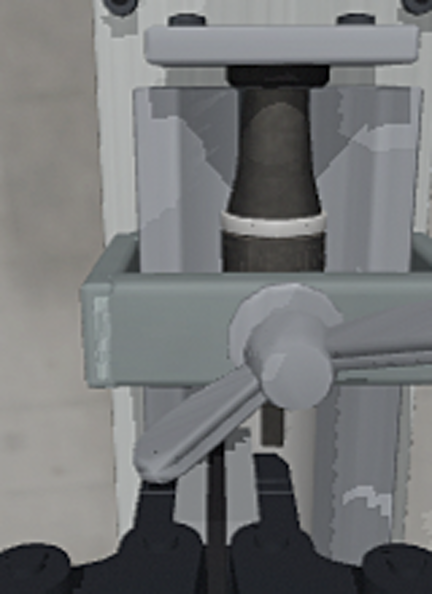

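View pics/t12.png

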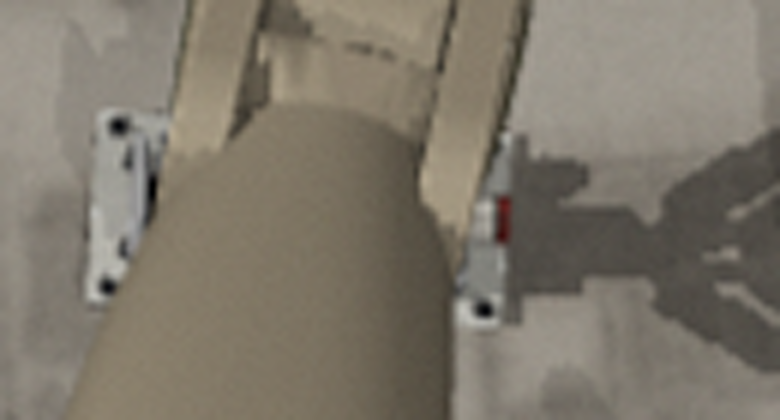

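```bash
python3 - <<'E'
from circ import *
table(c(-124.5),-124.5-24*np.arange(1,16))
E
```

```text
-148.5 [0.0, -8.7, -7.7]
-172.5 [0.0, -13.6, -18.3]
-196.5 [0.0, -13.8, -29.9]
-220.5 [0.0, -9.2, -40.6]
-244.5 [0.0, -0.6, -48.5]
-268.5 [0.0, 10.4, -52.2]
-292.5 [0.0, 22.0, -51.2]
-316.5 [0.0, 32.2, -45.5]
-340.5 [0.0, 39.1, -36.1]
-364.5 [0.0, 41.7, -24.8]
-388.5 [0.0, 39.4, -13.4]
-412.5 [0.0, 32.7, -3.9]
-436.5 [0.0, 22.7, 2.1]
-460.5 [0.0, 11.1, 3.5]
-484.5 [0.0, 0.0, 0.0]
```

Call:
send_rows(plan=[[0,-8.7,-7.7,0,0,0],[0,-13.6,-18.3,0,0,0],[0,-13.8,-29.9,0,0,0],[0,-9.2,-40.6,0,0,0],[0,-0.6,-48.5,0,0,0],[0,10.4,-52.2,0,0,0],[0,22,-51.2,0,0,0],[0,32.2,-45.5,0,0,0],[0,39.1,-36.1,0,0,0],[0,41.7,-24.8,0,0,0]])

```text
clock: 20.5
tcp_pos: [0.6094, -0.0484, 0.0706]
orientation: [0.477, 0.523, 0.477, -0.522]
wrist_force: [0.5, 0.9, -0.4]
finger_gap: -0.0004
```

```bash
python3 - <<'E'
from circ import *
s=get_state(); t=s["tcp_pos"]; print(s["clock"],t,s["wrist_force"]); v=t[:2]-ax; print(np.degrees(np.arctan2(v[1],v[0])),np.hypot(*v))
d=cam("wrist");crop(d,220,80,420,300,2.7,"pics/w13.png")
E
```

```text
20.5 [ 0.60942461 -0.04838216  0.07059365] [ 0.48757762  0.92517943 -0.4283032 ]
-5.33452180175815 0.028849558168292624
```

View pics/w13.png

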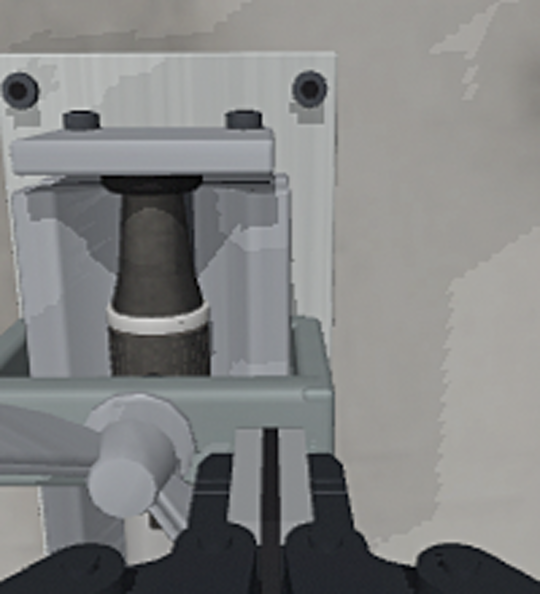

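```bash
python3 - <<'E'
from circ import *
table(c(-364.5),-364.5-15*np.arange(1,11))
E
```

```text
-379.5 [0.0, -0.9, 7.3]
-394.5 [0.0, -3.6, 14.0]
-409.5 [0.0, -8.0, 19.9]
-424.5 [0.0, -13.7, 24.4]
-439.5 [0.0, -20.4, 27.3]
-454.5 [0.0, -27.6, 28.3]
-469.5 [0.0, -34.9, 27.5]
-484.5 [0.0, -41.7, 24.8]
-499.5 [0.0, -47.5, 20.4]
-514.5 [0.0, -52.1, 14.7]
```

Call:
send_rows(plan=[[0,-0.9,7.3,0,0,0],[0,-3.6,14,0,0,0],[0,-8,19.9,0,0,0],[0,-13.7,24.4,0,0,0],[0,-20.4,27.3,0,0,0],[0,-27.6,28.3,0,0,0],[0,-34.9,27.5,0,0,0],[0,-41.7,24.8,0,0,0],[0,-47.5,20.4,0,0,0],[0,-52.1,14.7,0,0,0]])

```text
clock: 21.8
tcp_pos: [0.5551, -0.0569, 0.0707]
orientation: [-0.477, -0.522, -0.477, 0.522]
wrist_force: [1.8, -1.6, -0.2]
finger_gap: 0.0001
```

```bash
python3 - <<'E'
from circ import *
s=get_state(); t=s["tcp_pos"]; print(s["clock"],t,s["wrist_force"]); v=t[:2]-ax; print(np.degrees(np.arctan2(v[1],v[0])),np.hypot(*v))
d=cam("wrist");crop(d,220,80,420,300,2.7,"pics/w14.png")
table(c(-514.5),-514.5-12*np.arange(1,11))
E
```

```text
21.8 [ 0.55514913 -0.05691833  0.07069234] [ 1.84433194 -1.63895998 -0.21145256]
-156.2957087337767 0.027905164015856757
-526.5 [0.0, -2.4, -5.3]
-538.5 [0.0, -3.7, -11.0]
-550.5 [0.0, -3.8, -16.9]
-562.5 [0.0, -2.7, -22.6]
-574.5 [0.0, -0.4, -28.0]
-586.5 [0.0, 3.0, -32.8]
-598.5 [0.0, 7.3, -36.7]
-610.5 [0.0, 12.4, -39.7]
-622.5 [0.0, 17.9, -41.6]
-634.5 [0.0, 23.7, -42.3]
```

View pics/w14.png

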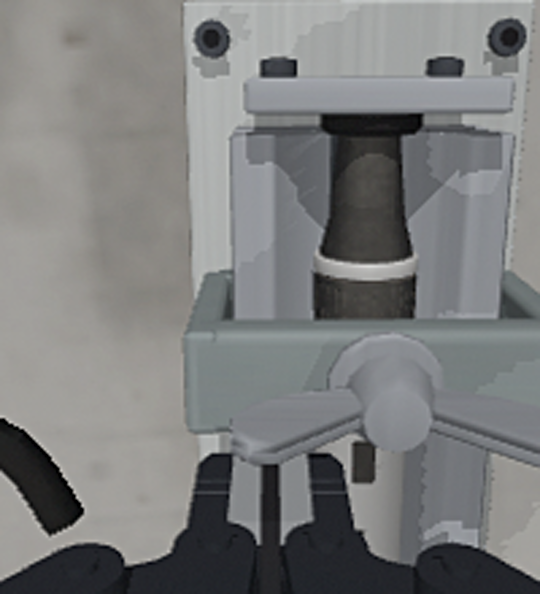

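```bash
python3 - <<'E'
from circ import *
d=cam("wrist")
u,v=220+397/2.7-.5,80+418/2.7-.5
for z in (.094,.096,.098,.1,.102,.104): print(z,ray(d,u,v,z))
import pickle
d0=pickle.load(open("w10.pkl","rb"))
for z in (.1,.102,.104,.106): print(z,ray(d0,275+360/8-.5,140+335/8-.5,z))
E
```

```text
0.094 [ 0.58064017 -0.04665689  0.094     ]
0.096 [ 0.58037473 -0.04572358  0.096     ]
0.098 [ 0.58010928 -0.04479028  0.098     ]
0.1 [ 0.57984383 -0.04385697  0.1       ]
0.102 [ 0.57957839 -0.04292366  0.102     ]
0.104 [ 0.57931294 -0.04199036  0.104     ]
0.1 [ 0.58032237 -0.046772    0.1       ]
0.102 [ 0.58037059 -0.04628004  0.102     ]
0.104 [ 0.58041881 -0.04578807  0.104     ]
0.106 [ 0.58046703 -0.04529611  0.106     ]
```

Call:
send_rows(plan=[[0,-1.2,-2.6,0,0,0],[0,-2.4,-5.3,0,0,0],[0,-3.1,-8.1,0,0,0],[0,-3.7,-11,0,0,0],[0,-3.9,-14,0,0,0],[0,-3.8,-16.9,0,0,0],[0,-3.4,-19.8,0,0,0],[0,-2.7,-22.6,0,0,0],[0,-1.7,-25.3,0,0,0],[0,-0.4,-28,0,0,0]])

```text
clock: 23.15
tcp_pos: [0.5545, -0.0433, 0.0706]
orientation: [-0.479, -0.516, -0.469, 0.533]
wrist_force: [-13.9, -48.6, 2.4]
finger_gap: -0.0
```

```bash
python3 - <<'E'
from circ import *
s=get_state(); t=s["tcp_pos"]; print(s["clock"],t,s["wrist_force"]); v=t[:2]-ax; print(np.degrees(np.arctan2(v[1],v[0])),np.hypot(*v))
table(c(-574.5),-574.5-4*np.arange(1,11))
E
```

```text
23.15 [ 0.55445452 -0.04329036  0.07061778] [-13.8838411  -48.59927581   2.41441168]
174.75429964473454 0.026355867571955915
-578.5 [0.0, 1.0, -1.7]
-582.5 [0.0, 2.1, -3.3]
-586.5 [0.0, 3.4, -4.8]
-590.5 [0.0, 4.7, -6.2]
-594.5 [0.0, 6.2, -7.5]
-598.5 [0.0, 7.7, -8.7]
-602.5 [0.0, 9.3, -9.9]
-606.5 [0.0, 11.0, -10.9]
-610.5 [0.0, 12.7, -11.7]
-614.5 [0.0, 14.5, -12.5]
```

Call:
send_rows(plan=[[0,-2.5,4,0,0,0],[0,-3.4,8,0,0,0],[0,-3.5,12,0,0,0],[0,-3.3,16,0,0,0],[0,-2.5,20,0,0,0],[0,-2,23,0,0,0],[0,-1,26,0,0,0],[0,0,28,0,0,0],[0,0,28,0,0,0],[0,0,28,0,0,0]])

```text
clock: 24.4
tcp_pos: [0.5552, -0.0571, 0.0706]
orientation: [-0.477, -0.522, -0.477, 0.522]
wrist_force: [-0.2, -0.4, -0.1]
finger_gap: 0.0003
```

```bash
python3 - <<'E'
from circ import *
s=get_state(); t=s["tcp_pos"]; print(s["clock"],t,s["wrist_force"]); v=t[:2]-ax; print(np.degrees(np.arctan2(v[1],v[0])),np.hypot(*v))
d=cam("wrist");crop(d,220,80,420,300,2.7,"pics/w15.png")
E
```

```text
24.4 [ 0.5551958  -0.05711152  0.07064665] [-0.23562849 -0.40212054 -0.12636649]
-155.89450387226626 0.027940778583229905
```

View pics/w15.png

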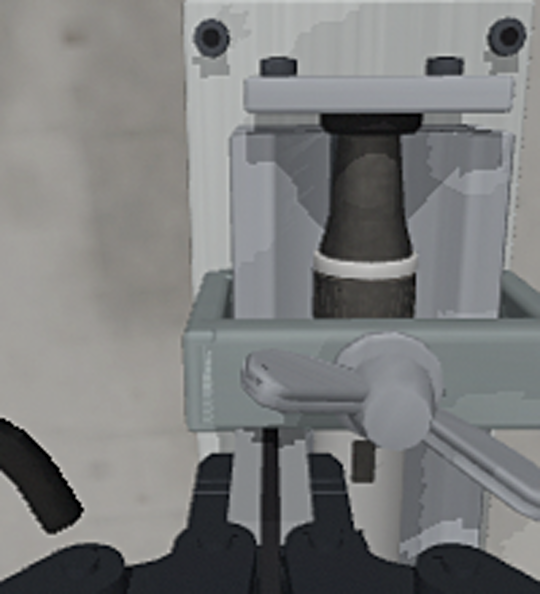

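Call:
send_rows(plan=[[0,-2,-3,0,0,0],[0,-3.4,-6,0,0,0],[0,-3.8,-9,0,0,0],[0,-3.8,-11,0,0,0],[0,-3.8,-12.5,0,0,0],[0,-3.8,-14,0,0,0],[0,-3.8,-15.5,0,0,0],[0,-3.8,-17,0,0,0],[0,-3.8,-18,0,0,0],[0,-3.8,-18,0,0,0]])

```text
clock: 25.7
tcp_pos: [0.5526, -0.0452, 0.0707]
orientation: [-0.478, -0.52, -0.473, 0.527]
wrist_force: [-3.8, -20.5, -1.1]
finger_gap: 0.0
```

```bash
python3 - <<'E'
from circ import *
s=get_state(); t=s["tcp_pos"]; print(s["clock"],t,s["wrist_force"]); v=t[:2]-ax; print(np.degrees(np.arctan2(v[1],v[0])),np.hypot(*v))
E
```

```text
25.7 [ 0.55256721 -0.04517198  0.07072672] [ -3.78814319 -20.54264482  -1.10142787]
178.92474704313312 0.028137745283764812
```

Call:
send_rows(plan=[[0,-1,6,0,0,0],[0,-2,13,0,0,0],[0,-2,16,0,0,0],[-20,-2,16,0,0,0],[-50,-2,16,0,0,0],[-85,5,16,0,0,0],[-115,15,16,0,0,0],[-135,25,16,0,0,0],[-135,28,16,0,0,0],[-135,28,16,0,0,0]])

```text
clock: 26.95
tcp_pos: [0.579, -0.0571, 0.2045]
orientation: [-0.476, -0.522, -0.477, 0.523]
wrist_force: [-0.2, 0.4, 0.3]
finger_gap: -0.0001
```

```bash
python3 - <<'E'
from circ import *
s=get_state(); t=s["tcp_pos"]; print(s["clock"],t,s["wrist_force"])
d=cam("wrist");cv2.imwrite("pics/w16.png",d["frame"])
import pickle; pickle.dump(d,open("w16.pkl","wb"))
crop(d,275,140,365,215,8,"pics/w16d.png");crop(d,270,85,370,255,4.5,"pics/w16c.png")
d=cam("scene");crop(d,320,190,370,230,14,"pics/s16.png"); pickle.dump(d,open("s16.pkl","wb"))
E
```

```text
26.95 [ 0.5789745  -0.0570854   0.20450728] [-0.21160199  0.4373334   0.3377326 ]
```

View pics/w16d.png

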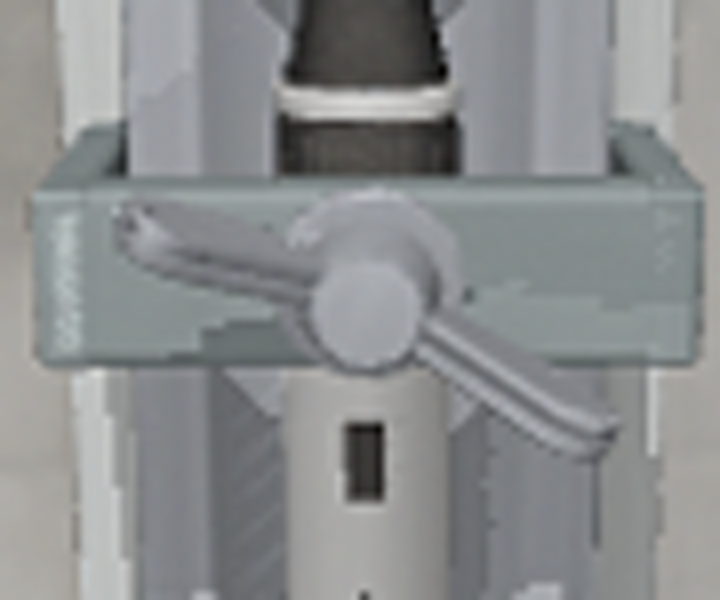

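View pics/w16c.png

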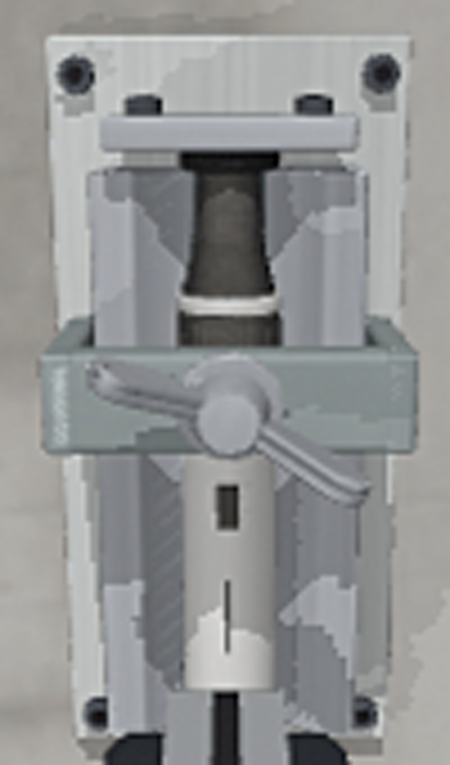

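View pics/s16.png

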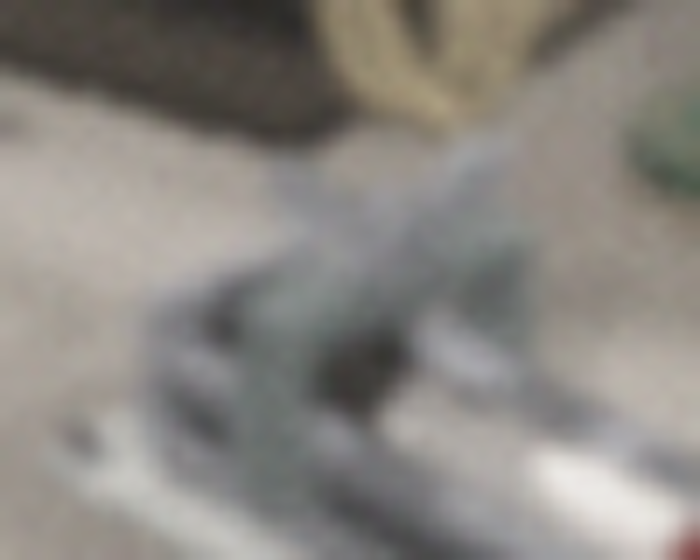

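```bash
python3 - <<'E'
from circ import *
import pickle
dw=pickle.load(open("w16.pkl","rb")); ds=pickle.load(open("s16.pkl","rb"))
f=lambda c:(275+c[0]/8-.5,140+c[1]/8-.5)
g=lambda c:(320+c[0]/14-.5,190+c[1]/14-.5)
def tri(a,b):
    ds_=[]
    P=[np.hstack([d["R"],np.reshape(d["tvec"],(3,1))]) for d in (dw,ds)]
    X=cv2.triangulatePoints(dw["mtx"]@P[0],ds["mtx"]@P[1],np.array(a).reshape(2,1),np.array(b).reshape(2,1)); return (X[:3]/X[3])[:,0]
print(tri(f((118,212)),g((268,165))), tri(f((613,430)),g((510,135))))
print("proj of expected tips tight/loose")
for z in (.112,.1145,.117,.120):
    a=ray(dw,*f((118,212)),z); b=ray(dw,*f((613,430)),z)
    pa=(proj(ds,[a,b])-[320,190]+.5)*14
    print(z,np.degrees(np.arctan2((b-a)[1],(b-a)[0])),np.linalg.norm(b-a),(a+b)/2,pa.round(0).tolist())
# reference check: stirrup top corner far-left etc
print((proj(ds,[[.5373,-.0532,.08],[.622,-.0609,.08],[.6238,-.0373,.08],[.5397,-.0304,.08]])-[320,190]+.5)*14)
d0=pickle.load(open("w10.pkl","rb"))
cs=np.mean([ray(dw,*f(c),.08) for c in [(33,190),(702,185),(40,364),(695,360)]],0); print("stirrup",cs)
for z in (.098,.1,.102,.104): print(z,ray(dw,*f((368,318)),z))
E
```

```text
[ 0.55363357 -0.02863981  0.10992293] [ 0.60878773 -0.0602336   0.10988047]
proj of expected tips tight/loose
0.112 -29.525906755316843 0.061950281321870526 [ 0.58101509 -0.04370021  0.112     ] [[269.0, 157.0], [503.0, 127.0]]
0.1145 -29.525906755316786 0.0613461092420214 [ 0.58106902 -0.04309921  0.1145    ] [[269.0, 147.0], [500.0, 118.0]]
0.117 -29.525906755316843 0.060741937162172084 [ 0.58112295 -0.04249821  0.117     ] [[268.0, 137.0], [498.0, 108.0]]
0.12 -29.525906755316818 0.06001693066635304 [ 0.58118767 -0.04177702  0.12      ] [[268.0, 125.0], [495.0, 97.0]]
[[293.31258195 324.00453254]
 [541.17397771 224.12767108]
 [477.39604669 192.76467111]
 [234.12101934 290.82221101]]
stirrup [ 0.58066051 -0.04527447  0.08      ]
0.098 [ 0.58064576 -0.04649775  0.098     ]
0.1 [ 0.5806894  -0.04602116  0.1       ]
0.102 [ 0.58073305 -0.04554456  0.102     ]
0.104 [ 0.58077669 -0.04506797  0.104     ]
```

```bash
python3 - <<'E'
from h import *
d=cam("top"); cv2.imwrite("pics/t17.png",d["frame"]); a=cv2.imread("pics/top0.png"); df=cv2.absdiff(a,d["frame"]).max(2)
cv2.imwrite("pics/df.png",np.vstack([cv2.resize(d["frame"],(480,300)),cv2.cvtColor(cv2.resize((df>60).astype(np.uint8)*255,(480,300)),cv2.COLOR_GRAY2BGR)]))
E
```

```text
(no output)
```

View pics/df.png

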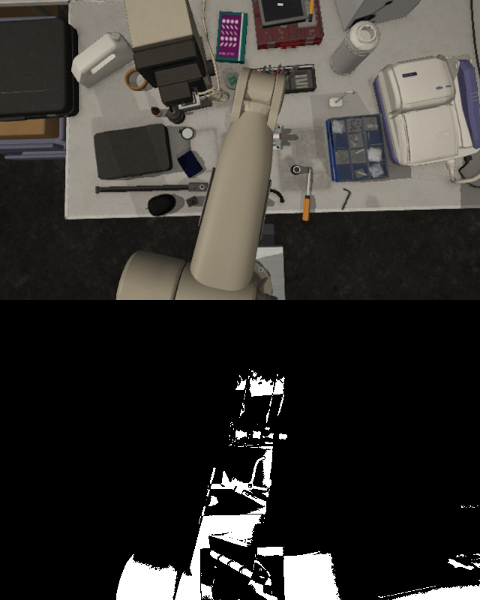

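Nothing has changed on the table apart from the arm and the clamp area, so I'm handing the job in.

```bash
python3 -c "
from workcell import job; print(job.hand_in())"
```

```text
the job is handed in; nothing more can be done
None
```

I slid the handle home against the rubber buffer and spun the wing screw about 1.5 turns clockwise to its stop. I handed the job in at about 27 s, with the arm raised clear of everything.

**Checks that agree:**
- **Handle at the stop:** pushing on the red end, force rose about 2 N per mm up to 8 N, which matches the buffer. The last picture shows the neck against it.
- **Screw tight:** the wings would not move under a second push of about 20 N. Their tops measured 110 mm, against 112 mm when tight, which is within camera accuracy.
- **Other things on the table:** in the last top picture, those in view had not moved; the arm hid part of the table.

**What went less well:**
- **Slide not all by pushing the end:** the visible fingertips end about 20 mm short of the stated TCP. My first pushes therefore dragged the handle by the top of its red cap, pressing down with up to about 7.6 N. I saw this in the pictures, lowered the finger and finished with a proper push on the red end face.
- **Hard hit on the stop:** the stop came sooner than I expected, so one stroke peaked at about 50 N at the wrist, fingertip on the wing. That is under the 120 N wrist limit. It would break the 40 N limit only if that limit also covers the fingertips. I backed off at once.
- **Strokes:** I turned the screw with a few long circling pushes, not many short ones.
- **Screw angle:** I could not measure its starting angle, so "fully tight" rests on the firm stop and the measured wing height.

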